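# Load a sample carrier under the sprung clips of an inspection stage

### The job

Pick up the aluminium sample carrier by its blue grip, lay it bevelled end first between the guide rails of the plywood stage, and slide it gently under the two sprung clips until both have ridden up over it and snapped down into its cross groove; then let go and leave it lying flat in the stage. The clip head is clamped at a different place every time, so feel for its soft stop instead of driving to a position, and never force or press the carrier hard against the stage. Leave the can, the paint tin and the wood offcut where they are.

Things in the scene. Friction and masses are not known exactly. Their poses are not given: they have to be found in the camera images.
- carrier: Loose aluminium plate, 110 (x) x 72 (y) x 11 (z) mm, 0.11 to 0.23 kg, thin brown wood sample on top, blue grip on its tail. Origin: centre of its underside; +x points to its front, z up. The front (x = 41 to 55 mm) has two lanes bevelled at 31 degrees that lift the clips, and between them a blunt tongue 22 mm wide that meets the soft stop.
- carrier_grip (a point): On the carrier: point inside the blue grip rib, at x = -32, y = 0, z = 33 mm of the carrier. The rib is 36 mm long (carrier x), 14 wide (carrier y), from the plate's top at z = 11 up to z = 41 mm; pinch it across y.
- carrier_groove (a point): On the carrier: centre of the floor of its cross groove, at x = 20, y = 0, z = 6 mm of the carrier. The groove runs across the full width, 11 mm wide (x = 14.5 to 25.5 mm) and 5 mm deep; both clip noses (8 mm thick) must end in it.
- stage: Fixed plywood stage, 260 (x) x 130 (y) mm; deck (top) 14 mm above its origin, the centre of its underside. The carrier goes in along +x, its x parallel to the stage's. Two aluminium rails, 8 mm high, from x = -126 to 48 mm: 77 mm apart from x = -68 on (2.5 mm play a side), flared to 87 mm at the mouth (-x). Carrier and stage (clips and stop included) must never be pressed together with over 25 N.
- stage_entry (a point): On the stage's deck, middle line, at x = -72, z = 14 mm of the stage: a carrier set down with its origin here lies between the rails with its front just short of the clips. From here it is slid along the stage's +x, some 50 to 90 mm.
- stage_clip_zero (a point): On the deck, middle line, at the stage's x = 0. The grey clip head at the +x end is clamped so that its clip noses stand anywhere from 0 to 36 mm beyond this point (+x); that is not measured. Its soft stop is a rubber-tipped sprung plunger on the middle line: it meets the tongue when the groove is 4 mm short of the noses, and pushes back with 1 N + 2 N/mm.
- clip_left (a joint): Sprung clip on the +y side, 24 mm off the middle line: steel arm 45 mm long, brass nose, red tip to -x, within 35 mm of the deck. Angle in rad, grows as the nose rises: 0 at rest, about 0.18 riding on the carrier's top, about 0.07 snapped down in the groove. Both clips resist with 1 to 10 N together while the bevels lift them (over 12 mm), then drag with 0 to 5 N.
- clip_right (a joint): The same clip on the -y side; same values. Both drop fully when the carrier is about 2.5 mm into the soft stop (about 6 N); 3 mm further the groove's wall meets the noses and it stops hard. On release the soft stop pushes the carrier back a little against the clips, which hold it.
- can_1: Bystander: green drinks can, 66 mm across, 115 high, loose; origin at the centre of its underside.
- paint_tin_1: Bystander: small paint tin, 78 mm across, 77 high, loose; origin at the centre of its underside.
- offcut_4: Bystander: pine offcut, 38 x 60 x 38 mm, loose; origin at the centre of its underside.

How it is judged (in metres and radians):
On the way:
1. the carrier, lying in the stage, has lifted both clips onto its top (value of joint each of clip_left, clip_right above 0.14 rad and z of carrier in the frame of stage below 0.02 m and x of carrier in the frame of stage below 0.012 m), for 0.1 s.
At the end, for the whole second after the job is handed in: Both clips are down in the carrier's groove (each clip angle between 0.035 and 0.11 rad), the carrier's origin between 30 mm before and 25 mm past the stage's origin along the stage, within 3 mm of deck height (14 mm), flat within 0.05 rad, parallel to the stage within 0.1 rad, released and at rest (value of joint clip_left between 0.035 and 0.11 rad and value of joint clip_right between 0.035 and 0.11 rad and x of carrier in the frame of stage between -0.03 and 0.025 m and z of carrier in the frame of stage between 0.011 and 0.017 m and angle between the x axis of carrier and the x axis of stage, either way round below 0.1 rad and angle between carrier's own z axis and vertical below 0.05 rad and linear speed of carrier below 0.01 m/s); the robot touches nothing.
It fails at once if the carrier is pressed against the stage with more than 25 N (contact force between carrier and stage above 25 N).
It fails at once if the can is moved more than 30 mm (distance of can_1 from where it was at the start of the episode above 0.03 m).
It fails at once if the paint tin is moved more than 30 mm (distance of paint_tin_1 from where it was at the start of the episode above 0.03 m).
It fails at once if the offcut is moved more than 30 mm (distance of offcut_4 from where it was at the start of the episode above 0.03 m).
It also fails if it takes over 64 s, if anything falls off the work surface, if the arm or the gripper's body presses on something with over 40 N, if the wrist force passes 120 N, or if a joint passes its speed limit or range.

### The arm

A 6-joint arm with a two-finger parallel gripper is mounted at the origin on a cart in front of the work surface, level with it; the furniture and walls round the work are solid. World frame = base frame: x ahead of the robot, y to its left, z up, the work surface at z = 0. Lengths are in mm, angles in rad, forces in N, time in s.
With the tool pointing down it reaches from about 300 to 775 mm from the base axis. Payload 14.6 kg.
Tool frame: the origin (TCP) lies at the very end of the fingers, on their centre line; the grasp point (between the pads) lies 19 mm behind it; z points along the fingers, y is the line along which they close (so a half turn about z gives the same grasp; the last joint's range is limited). The gripper opens to 94 mm and grips with 3 to 60 N. Pads are 16 mm wide; open, the fingers measure 119 mm over their backs; the gripper's body (75 mm by 177 mm) begins 78 mm behind the grasp point.
Start: joints at [-1.299, 0.3, 1.521, -0, 1.321, -0.067], TCP at [182.788, -518.727, 205.446] pointing down, gripper open.
Joint ranges: [-3.03, 3.03], [-0.79, 2.21], [0.23, 2.52], [-1.04, 4.18], [0, 3.07], [-2.55, 2.55]. Speed limits (rad/s): [2.22, 2.22, 2.57, 3.14, 3.14, 3.14].

### API

Orientations are given as [roll, pitch, yaw] about the fixed x, y, z axes, in that order (R = Rz(yaw) Ry(pitch) Rx(roll)).
In Python, from cell import manip gives the robot as it stands.
- The arm moves only by the tool servo_tool, never from a script. Its argument "motion" is a list that holds one entry, the list of rows, each a list of 7 numbers: the shift along the world's x, y, z as a fraction of full scale, then the turn, a rotation vector about the world's x, y, z as a fraction of full scale, then the closure, from 0 (fully open) to 1 (shut). In form: [[[x, y, z, rx, ry, rz, gripper], ...]]. A call has 1 to 10 rows; each row is the pose to reach, as a shift and turn from the pose commanded when the call began, turning the shorter way round; what a row does not reach only later rows make up. Full scale, the value 1, is 0.5 m for a shift and pi rad for a turn. A row lasts 1/10 s, in which the tool goes at most 50 mm and 8.59 degrees, less where a joint would pass 70% of its speed; a pose out of reach is approached as far as the arm can. A call with a number of a shift or a turn outside -1 to 1 is refused whole. A call with a gripper value outside its range is refused whole. The fingers move at their own pace and stop on an object; "newtons" is the grip in N (left out, the last holds). Time passes only in rows, so rows that repeat a pose let the fingers close. It gives the time, the measured TCP pose, the force, the opening and the grip force at its end, in the units of the state.
- manip.read_state(): the state, without advancing time (a new reading comes with each control period).
- manip.camera(name): name is "scene" or "top"; returns a dict with "frame" (384x512x3 uint8, red, green, blue), "range_z" (384x512 float32, mm along the optical axis (not along the pixel's ray), 0 where there is no reading), "vfov" (degrees; the focal length in pixels is half the picture's height over the tangent of half this angle, whatever the lens; pixels are square), "cx", "cy" (the principal point, pixels), "k1" (the pictures are not rectified: a ray, as slopes to the right and down, at radius r is drawn at 1 + k1 r^2 times it, then the intrinsics apply), "cam_to_world" (4x4, takes a point from camera to world coordinates). Camera axes: x right, y down, z forward; pixel columns grow to the right and rows downward; lengths in mm; the calibration is good to about 2 mm. A picture is of the moment at which its call begins.
- manip.sign_off(): hands the job in; it is judged then, once.
The state is a dict: "clock": time; "joints": joint angles; "qd": joint speeds; "effort": joint torques, N m; "eef_pos": TCP position; "eef_rot": TCP orientation; "wrist_force": force on the tool from outside, world axes, zero at the start; "moment": the same for the moment, N m; "finger_gap": finger opening in mm; "finger_force": force on a finger pad.
Only numpy, scipy, OpenCV 4.12 (cv2) and the standard library are available. Lean on these libraries where they do the work, as an engineer would, in place of code of your own. Each camera call takes 0.05 s, during which the arm holds its last target. There are 200 camera calls.

## Working session

There is one attempt and no reset: what is moved stays moved. The work goes in short steps, Python scripts to look and compute and a tool call to move; the robot and the scene stay as the last step left them, time stands still between calls to the robot, and variables do not carry over. Pictures are saved under pics/ and viewed, at most 10 in all, crops included, and the job is handed in when it is done.

Besides the shell and the picture viewer there is one more tool, called as a command line: name --argument value ..., lists and objects as JSON in quotes. servo_tool: Moves the arm, as the interface text tells. Its arguments: {"type":"object","properties":{"motion":{"type":"array"},"newtons":{"type":"number"}},"required":["motion"]}

```bash
ls; mkdir -p pics
cat > h.py <<'E'
from cell import manip
import numpy as np, cv2
def grab(n):
    c=manip.camera(n); return c
def pts(c):
    H,W=c['range_z'].shape; f=H/2/np.tan(np.radians(c['vfov']/2))
    K=np.array([[f,0,c['cx']],[0,f,c['cy']],[0,0,1]])
    v,u=np.mgrid[:H,:W].astype(float)
    p=cv2.undistortPoints(np.stack([u,v],-1).reshape(-1,1,2),K,np.array([c['k1'],0,0,0.])).reshape(H,W,2)
    z=c['range_z']; X=np.stack([p[...,0]*z,p[...,1]*z,z],-1)
    T=np.array(c['cam_to_world']); return X@T[:3,:3].T+T[:3,3]
E
python3 - <<'E'
from h import *
for n in('scene','top'):
    c=grab(n); cv2.imwrite(f'pics/{n}0.png',c['frame'][...,::-1]); np.savez(f'{n}0.npz',**c)
    print(n,c['vfov'],c['cx'],c['cy'],c['k1'],np.round(c['cam_to_world'],3).tolist(),(c['range_z']==0).mean())
print(manip.read_state())
E
```

```text
pics
scene 54.722458954448236 255.92203322081366 187.0709401659623 -0.02017512298300615 [[-0.487, -0.344, 0.803, -498.469], [-0.873, 0.193, -0.447, 692.518], [-0.001, -0.919, -0.394, 578.921], [0.0, 0.0, 0.0, 1.0]] 0.09186808268229167
top 44.26567975062657 248.21869288028782 194.16614656483594 -0.0023693240389278136 [[-0.014, -0.987, 0.159, 251.837], [-1.0, 0.013, -0.008, 135.81], [0.006, -0.159, -0.987, 1798.09], [0.0, 0.0, 0.0, 1.0]] 0.004155476888020833
{'clock': 0.1, 'joints': array([-1.29856228e+00,  3.00372534e-01,  1.52148802e+00, -1.89532845e-05,
        1.32069800e+00, -6.66310815e-02]), 'qd': array([ 0.00029356, -0.00077327, -0.0038206 ,  0.00083326,  0.00055236,
       -0.00052747]), 'effort': array([ 1.47387691e-03, -5.32644582e+01, -3.53285086e+01,  7.09062768e-02,
        2.34920578e-02, -9.23024822e-05]), 'eef_pos': array([ 182.74586304, -518.51667945,  204.97976389]), 'eef_rot': array([-3.14062767e+00, -4.59933107e-05,  3.38869810e-01]), 'wrist_force': array([-0.66368716, -0.49517511, -0.35156819]), 'moment': array([ 0.04439388, -0.04860736,  0.04460605]), 'finger_force': 0.0, 'finger_gap': 93.55392361219369}
```

View pics/scene0.png

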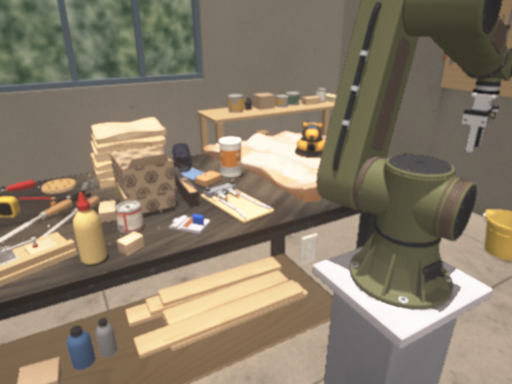

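View pics/top0.png

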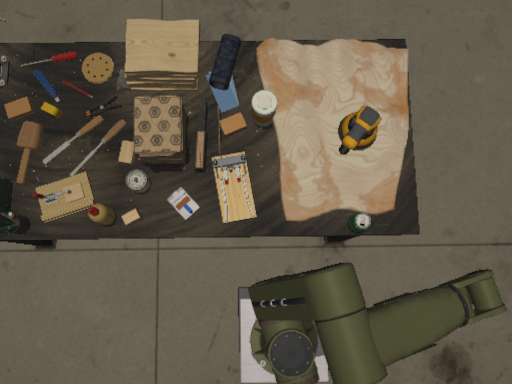

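The top view shows the carrier at about (183,203) with its blue grip, the stage at (234,188) with its clip head at the far end (230,160), the tin at (137,180), the offcut at (131,216) and the can at (360,222). Next I measure these in world coordinates.

Run:
```python
from h import *
c=dict(np.load('top0.npz')); P=pts(c); I=c['frame']
cr=I[145:230,110:265]; cv2.imwrite('pics/crop1.png',cv2.resize(cr[...,::-1],None,fx=5,fy=5,interpolation=cv2.INTER_CUBIC))
hsv=cv2.cvtColor(I,cv2.COLOR_RGB2HSV)
x,y,z=P[...,0],P[...,1],P[...,2]
reg=np.zeros(z.shape,bool); reg[184:222,163:203]=1
b=reg&(hsv[...,0]>95)&(hsv[...,0]<125)&(hsv[...,1]>120)
print('blue',b.sum(),np.round(P[b].mean(0),1),np.percentile(z[b],[5,50,95]))
m=reg&(z>6); print('carrier',m.sum(),cv2.minAreaRect(P[m][:,:2].astype(np.float32)),np.median(z[m]))
if b.sum()>4: print('grip',cv2.minAreaRect(P[b][:,:2].astype(np.float32)))
reg[:]=0; reg[148:226,208:262]=1
for lo,hi in((9,18),(18,26),(26,80)):
    m=reg&(z>lo)&(z<hi); print(lo,m.sum(),cv2.minAreaRect(P[m][:,:2].astype(np.float32)),np.median(z[m]))
r=reg&((hsv[...,0]<8)|(hsv[...,0]>172))&(hsv[...,1]>130)
print('red',np.argwhere(r).tolist(),np.round(P[r],0).tolist())
s=dict(np.load('scene0.npz')); cv2.imwrite('pics/crop2.png',cv2.resize(s['frame'][165:265,100:290][...,::-1],None,fx=4,fy=4,interpolation=cv2.INTER_CUBIC))
```

```text
blue 27 [475.4 341.4 104.1] [32.62577969 40.89597879 45.58307183]
carrier 499 ((403.9480895996094, 312.38958740234375), (435.0194396972656, 167.42440795898438), 28.207246780395508) 10.753389233742382
grip ((378.5328063964844, 249.43844604492188), (340.2655029296875, 8.52459716796875), 43.32268524169922)
9 1158 ((569.8370361328125, 168.99948120117188), (187.51991271972656, 297.3880920410156), 88.99369812011719) 13.659254478974276
18 438 ((567.083984375, 175.51348876953125), (256.53936767578125, 127.89259338378906), 9.687755584716797) 20.49379095347456
26 412 ((565.6099853515625, 173.94862365722656), (237.78024291992188, 123.46272277832031), 10.462601661682129) 33.85630310045224
red [[178, 238], [178, 239], [179, 238], [179, 239], [180, 226], [180, 227], [180, 238], [180, 239], [181, 225], [181, 226], [181, 227], [182, 225], [182, 226], [182, 227]] [[601.0, 159.0, 19.0], [600.0, 155.0, 25.0], [596.0, 159.0, 23.0], [596.0, 156.0, 27.0], [592.0, 205.0, 29.0], [594.0, 202.0, 20.0], [592.0, 159.0, 28.0], [591.0, 155.0, 32.0], [589.0, 209.0, 27.0], [589.0, 205.0, 26.0], [588.0, 201.0, 28.0], [583.0, 209.0, 38.0], [583.0, 205.0, 38.0], [583.0, 201.0, 33.0]]
```

View pics/crop1.png

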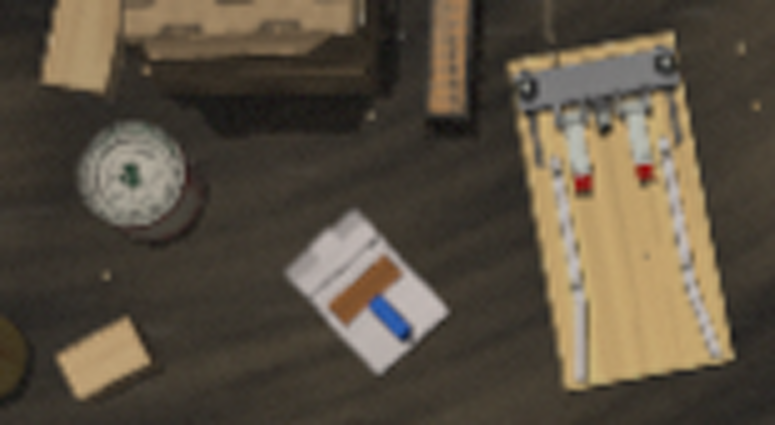

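View pics/crop2.png

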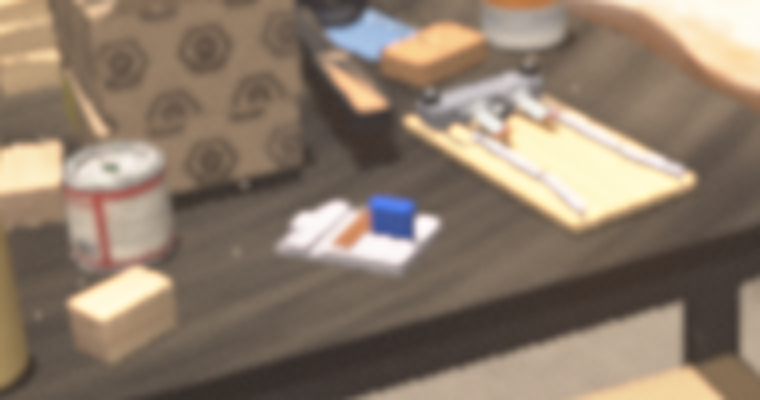

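The crops show the carrier's bevels pointing up-left (+x,+y, yaw about 40°), with the grip at crop1 (391,318). The stage has yaw of about 10°, with the clip tips at (583,184) and (645,173). Next I cast rays onto planes at known heights.

```bash
cat >> h.py <<'E'
def cast(c,uv,h):
    H,W=c['range_z'].shape; f=H/2/np.tan(np.radians(c['vfov']/2))
    K=np.array([[f,0,c['cx']],[0,f,c['cy']],[0,0,1]])
    p=cv2.undistortPoints(np.asarray(uv,float).reshape(-1,1,2),K,np.array([c['k1'],0,0,0.])).reshape(-1,2)
    T=np.array(c['cam_to_world']); d=np.c_[p,np.ones(len(p))]@T[:3,:3].T
    return T[:3,3]+d*((h-T[2,3])/d[:,2])[:,None]
def biggest(m):
    n,l,s,ce=cv2.connectedComponentsWithStats(m.astype(np.uint8)); return l==1+np.argmax(s[1:,4])
def rect(c,m,h):
    k=np.argwhere(m)[:,::-1]; q=cast(c,k,h)[:,:2]; (cx,cy),(a,b),t=cv2.minAreaRect(q.astype(np.float32))
    mu=q.mean(0); w,v=np.linalg.eigh(np.cov(q.T)); ang=np.degrees(np.arctan2(v[1,1],v[0,1]))
    return dict(n=len(k),box=np.round([cx,cy,a,b,t],1).tolist(),mean=np.round(mu,1).tolist(),pca=round((ang+90)%180-90,1))
E
python3 - <<'E'
from h import *
for n in('top','scene'):
    c=dict(np.load(n+'0.npz')); I=c['frame']; hsv=cv2.cvtColor(I,cv2.COLOR_RGB2HSV); h,s,v=[hsv[...,i].astype(int) for i in range(3)]
    R=np.zeros(h.shape,bool)
    if n=='top': R[184:222,163:205]=1; S=np.zeros_like(R); S[148:226,208:262]=1
    else: R[205:240,165:215]=1; S=np.zeros_like(R); S[175:225,198:278]=1
    bl=biggest(R&(h>100)&(h<125)&(s>110)); print(n,'grip z41',rect(c,bl,41),'z26',rect(c,bl,26)['mean'])
    ca=biggest(R&((v>110)|bl)); print('carrier z11',rect(c,ca,11))
    br=R&(h<20)&(s>80)&(v>70); br=biggest(br); print('brown z12',rect(c,br,12))
    st=biggest(S&(v>95)); print('stage z14',rect(c,st,14))
    dk=biggest(S&(h>8)&(h<28)&(s>60)&(v>110)); print('deck',rect(c,dk,14))
    k=cv2.approxPolyDP(cv2.convexHull(np.argwhere(st)[:,::-1].astype(np.int32)),3,True)[:,0]; print(k.tolist(),np.round(cast(c,k,14)[:,:2]).tolist())
    m=np.zeros_like(I); m[ca]=(255,255,255);m[bl]=(255,0,0);m[st]=(0,255,0); cv2.imwrite(f'pics/m_{n}.png',m)
E
```

```text
top grip z41 {'n': 28, 'box': [484.8, 349.6, 35.0, 7.9, 44.5], 'mean': [484.8, 349.6], 'pca': np.float64(43.6)} z26 [486.8, 351.5]
carrier z11 {'n': 551, 'box': [509.6, 372.3, 112.0, 74.2, 42.2], 'mean': [508.7, 371.2], 'pca': np.float64(41.8)}
brown z12 {'n': 78, 'box': [510.0, 372.2, 20.0, 54.4, 41.8], 'mean': [510.2, 372.2], 'pca': np.float64(-48.0)}
stage z14 {'n': 2197, 'box': [569.9, 177.6, 261.9, 132.0, 9.7], 'mean': [563.6, 176.5], 'pca': np.float64(9.3)}
deck {'n': 1528, 'box': [548.7, 174.0, 218.9, 131.2, 9.5], 'mean': [538.1, 172.7], 'pca': np.float64(9.5)}
[[256, 216], [222, 221], [212, 157], [244, 151]] [[454.0, 93.0], [437.0, 222.0], [686.0, 259.0], [709.0, 135.0]]
scene grip z41 {'n': 79, 'box': [472.2, 358.9, 32.3, 58.6, 60.7], 'mean': [472.7, 356.6], 'pca': np.float64(-13.7)} z26 [499.8, 347.2]
carrier z11 {'n': 1102, 'box': [491.7, 379.4, 154.0, 174.5, 66.8], 'mean': [483.2, 376.4], 'pca': np.float64(5.3)}
brown z12 {'n': 32, 'box': [514.7, 372.5, 13.7, 53.2, 47.3], 'mean': [513.3, 374.7], 'pca': np.float64(-39.5)}
stage z14 {'n': 3832, 'box': [617.6, 159.7, 330.4, 422.0, 60.6], 'mean': [595.4, 156.9], 'pca': np.float64(-25.8)}
deck {'n': 965, 'box': [645.3, 55.3, 162.3, 279.6, 57.8], 'mean': [645.6, 40.2], 'pca': np.float64(-22.1)}
[[277, 217], [269, 224], [198, 224], [198, 175], [277, 175]] [[403.0, 112.0], [375.0, 159.0], [484.0, 353.0], [882.0, 200.0], [720.0, -88.0]]
```

servo_tool --motion '[[[0.3,0.868,0,0,0,0.125,0.4],[0.3,0.868,0,0,0,0.125,0.4],[0.3,0.868,0,0,0,0.125,0.4],[0.3,0.868,0,0,0,0.125,0.4],[0.3,0.868,0,0,0,0.125,0.4],[0.3,0.868,0,0,0,0.125,0.4],[0.3,0.868,0,0,0,0.125,0.4],[0.3,0.868,0,0,0,0.125,0.4],[0.3,0.868,0,0,0,0.125,0.4],[0.3,0.868,0,0,0,0.125,0.4]]]' --newtons 25

```text
clock: 1.1
eef_pos: [333.4, -81.0, 205.5]
eef_rot: [-3.142, -0.001, 0.737]
wrist_force: [0.2, -1.2, 0.4]
finger_gap: 56.4
finger_force: 0.0
```

servo_tool --motion '[[[0.305,0.868,-0.2,0,0,0,0.5],[0.305,0.868,-0.2,0,0,0,0.5],[0.305,0.868,-0.2,0,0,0,0.5],[0.305,0.868,-0.2,0,0,0,0.5],[0.305,0.868,-0.2,0,0,0,0.5],[0.305,0.868,-0.2,0,0,0,0.5],[0.305,0.868,-0.2,0,0,0,0.5],[0.305,0.868,-0.2,0,0,0,0.5],[0.305,0.868,-0.2,0,0,0,0.5],[0.305,0.868,-0.2,0,0,0,0.5]]]'

```text
clock: 2.1
eef_pos: [485.7, 351.6, 103.4]
eef_rot: [-3.141, 0.002, 0.733]
wrist_force: [-0.3, -0.5, 0.0]
finger_gap: 46.8
finger_force: 0.0
```

Run:
```python
from h import *
c=grab('scene'); cv2.imwrite('pics/s2.png',cv2.resize(c['frame'][140:265,110:290][...,::-1],None,fx=4,fy=4,interpolation=cv2.INTER_CUBIC))
s=manip.read_state(); print(s['clock'],s['eef_pos'],s['eef_rot'],s['joints'],s['wrist_force'])
```

```text
2.15 [485.85151713 352.39702584 103.06019977] [-3.14097689e+00  1.83517977e-03  7.33422715e-01] [5.66362466e-01 5.08782381e-01 1.47731841e+00 3.29815430e-04
 1.15740390e+00 1.40360386e+00] [-0.33699112  1.2560602  -0.40713213]
```

servo_tool --motion '[[[0,-0.003,-0.08,0,0,0,0.5],[0,-0.003,-0.14,0,0,0,0.5],[0,-0.003,-0.172,0,0,0,0.5],[0,-0.003,-0.172,0,0,0,0.5]]]'

```text
clock: 2.55
eef_pos: [484.7, 346.6, 17.5]
eef_rot: [-3.141, 0.004, 0.731]
wrist_force: [-0.3, -0.8, -0.3]
finger_gap: 47.0
finger_force: 0.0
```

Run:
```python
from h import *
c=grab('scene'); cv2.imwrite('pics/s3.png',cv2.resize(c['frame'][150:250,120:270][...,::-1],None,fx=5,fy=5,interpolation=cv2.INTER_CUBIC))
s=manip.read_state(); print(s['clock'],s['eef_pos'],s['eef_rot'],s['wrist_force'])
```

```text
2.6 [485.49668621 347.26080808  19.4154355 ] [-3.14145799e+00  9.43250076e-04  7.31002741e-01] [0.37988951 0.4607319  1.14937548]
```

View pics/s3.png

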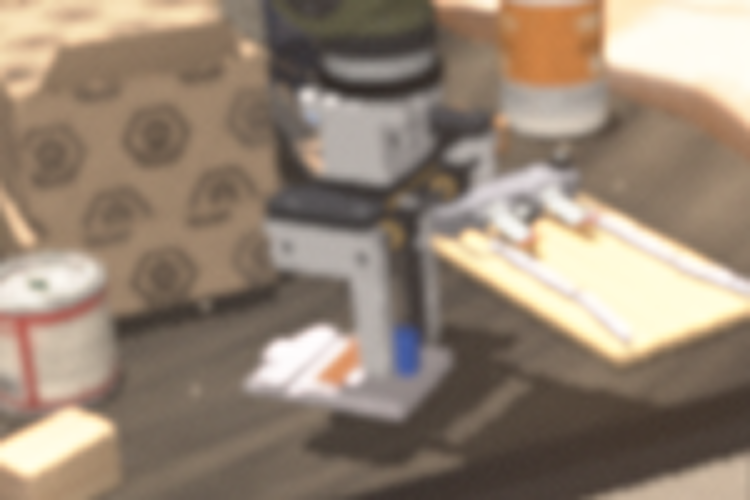

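The fingers straddle the blue rib, with the grip at crop pixel (407,350) between them. I move the last 3 mm and close.

servo_tool --motion '[[[0,0.005,-0.007,0,0,0,0.5],[0,0.005,-0.007,0,0,0,0.7],[0,0.005,-0.007,0,0,0,1],[0,0.005,-0.007,0,0,0,1],[0,0.005,-0.007,0,0,0,1],[0,0.005,-0.007,0,0,0,1],[0,0.005,-0.007,0,0,0,1]]]' --newtons 45

```text
clock: 3.3
eef_pos: [485.4, 350.3, 16.2]
eef_rot: [3.142, -0.0, 0.731]
wrist_force: [-0.2, -1.3, 2.7]
finger_gap: 13.6
finger_force: 45.0
```

Run:
```python
from h import *
s=manip.read_state(); print(s)
```

```text
{'clock': 3.3, 'joints': array([ 5.63937517e-01,  6.18432098e-01,  1.53395984e+00, -9.98105104e-06,
        9.88952994e-01,  1.40332718e+00]), 'qd': array([-0.00159058,  0.00202563, -0.00081696, -0.00068146,  0.00070825,
        0.00350207]), 'effort': array([ 1.84662659e-01, -6.29372478e+01, -2.88385212e+01,  6.86360174e-02,
       -2.89249336e-01, -3.98387597e-02]), 'eef_pos': array([485.3828499 , 350.28247977,  16.18509635]), 'eef_rot': array([ 3.14154314e+00, -2.42868327e-04,  7.31412152e-01]), 'wrist_force': array([-0.15574233, -1.25801222,  2.70928119]), 'moment': array([-0.12330415,  0.07806475, -0.07812704]), 'finger_force': 45.0007027387619, 'finger_gap': 13.629198717630622}
```

servo_tool --motion '[[[0,0,0.06,0,0,0,1],[0,0,0.13,0,0,0,1],[-0.048,-0.382,0.13,0,0,-0.179,1],[-0.048,-0.382,0.13,0,0,-0.179,1],[-0.048,-0.382,0.13,0,0,-0.179,1],[-0.048,-0.382,0.13,0,0,-0.179,1],[-0.048,-0.382,0.13,0,0,-0.179,1],[-0.048,-0.382,0.13,0,0,-0.179,1],[-0.048,-0.382,0.13,0,0,-0.179,1]]]'

```text
clock: 4.2
eef_pos: [461.4, 160.0, 80.9]
eef_rot: [-3.141, -0.0, 0.171]
wrist_force: [0.1, 0.9, -1.8]
finger_gap: 13.6
finger_force: 45.0
```

Run:
```python
from h import *
s=manip.read_state(); print({k:np.round(s[k],3) for k in('clock','eef_pos','eef_rot','wrist_force','moment','finger_gap')})
# rails in the initial top view, at z=22; white-ish on the deck
c=dict(np.load('top0.npz')); I=c['frame']; hsv=cv2.cvtColor(I,cv2.COLOR_RGB2HSV).astype(int)
S=np.zeros(I.shape[:2],bool); S[175:222,212:258]=1
dk=S&(hsv[...,1]<75)&(hsv[...,2]>120)
k=np.argwhere(dk)[:,::-1]; q=cast(c,k,22)[:,:2]
a=np.radians(9.6); o=np.array([569.7,177.5]); e=np.array([np.cos(a),np.sin(a)]); n=np.array([-e[1],e[0]])
X,Y=(q-o)@e,(q-o)@n
for lo,hi in((-126,-100),(-100,-70),(-70,-40),(-40,-10),(-10,30)):
    for sg in(1,-1):
        m=(X>lo)&(X<hi)&(sg*Y>25); print(lo,sg,m.sum(),np.round([Y[m].mean(),Y[m].std()],1) if m.any() else '')
# deck edges: deck by hue, at z=14
R=S.copy(); R[150:226,208:262]=1
m=biggest(R&(hsv[...,1]>60)&(hsv[...,2]>100)); k=np.argwhere(m)[:,::-1]; q=cast(c,k,14)[:,:2]; X,Y=(q-o)@e,(q-o)@n
for lo in range(-120,70,30):
    m=(X>lo)&(X<lo+30); print(lo,np.round(np.percentile(Y[m],[1,99]),1),end=' ')
print(np.percentile(X,[.2,.5,1]))
c=grab('top'); np.savez('top1.npz',**c)
cv2.imwrite('pics/t4.png',cv2.resize(c['frame'][140:240,190:290][...,::-1],None,fx=6,fy=6,interpolation=cv2.INTER_CUBIC))
```

```text
{'clock': np.float64(4.2), 'eef_pos': array([461.417, 159.973,  80.922]), 'eef_rot': array([-3.141, -0.   ,  0.171]), 'wrist_force': array([ 0.085,  0.923, -1.767]), 'moment': array([-0.005,  0.074,  0.009]), 'finger_gap': np.float64(13.596)}
-126 1 14 [50.   2.3]
-126 -1 16 [-50.3   3. ]
-100 1 16 [45.1  2.4]
-100 -1 22 [-45.7   3.4]
-70 1 18 [42.3  2.8]
-70 -1 16 [-42.7   2.4]
-40 1 22 [42.2  2.9]
-40 -1 22 [-42.6   3. ]
-10 1 26 [42.2  2.8]
-10 -1 26 [-42.5   2.8]
-120 [-64.   64.9] -90 [-64.6  64. ] -60 [-63.9  65.2] -30 [-64.2  64.4] 0 [-65.   64.5] 30 [-64.   65.2] 60 [-65.5  65.3] [-130.35779995 -129.99249533 -128.98546005]
```

View pics/t4.png

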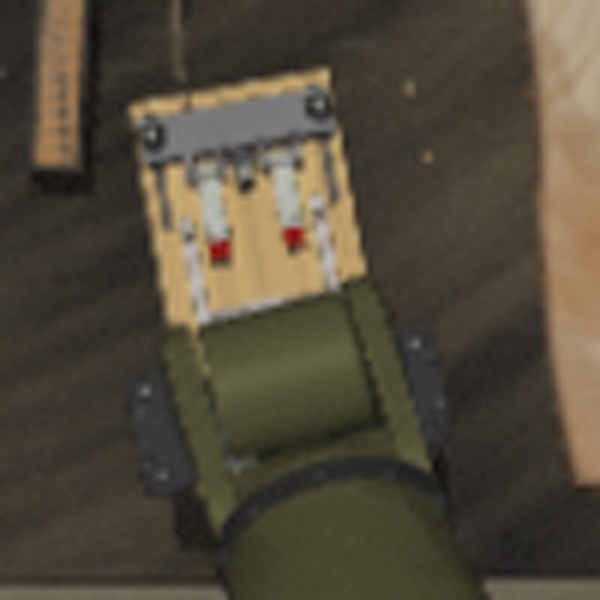

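The view shows the stage with the carrier front edge just visible under the arm at crop (200,322)–(290,300), lined up between the rails. The clip tips at (220,250) and (293,237) are well ahead of it. I lower to just above the rails and check from the scene camera.

servo_tool --motion '[[[0,-0.002,-0.04,0,0,0,1],[0,-0.002,-0.074,0,0,0,1],[0,-0.002,-0.074,0,0,0,1],[0,-0.002,-0.074,0,0,0,1]]]'

```text
clock: 4.65
eef_pos: [461.3, 158.9, 44.1]
eef_rot: [-3.142, 0.0, 0.171]
wrist_force: [1.5, -0.6, -1.5]
finger_gap: 13.9
finger_force: 45.0
```

Run:
```python
from h import *
c=grab('scene'); np.savez('s5.npz',**c)
cv2.imwrite('pics/s5.png',cv2.resize(c['frame'][145:230,190:290][...,::-1],None,fx=7,fy=7,interpolation=cv2.INTER_CUBIC))
s=manip.read_state(); print({k:np.round(s[k],3) for k in('clock','eef_pos','eef_rot','wrist_force','moment')})
```

```text
{'clock': np.float64(4.7), 'eef_pos': array([461.629, 158.876,  44.582]), 'eef_rot': array([-3.142e+00, -1.000e-03,  1.700e-01]), 'wrist_force': array([ 0.75 ,  0.241, -1.712]), 'moment': array([-0.044,  0.064,  0.003])}
```

View pics/s5.png

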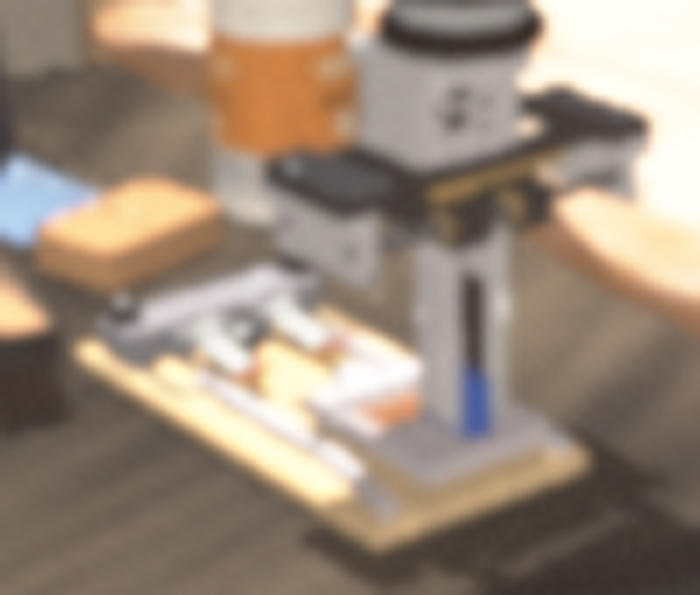

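The carrier hovers between the rails, with its left edge from crop (315,405) to (430,480) and the left rail from (190,375) to (390,510). I cast these into the stage frame.

Run:
```python
from h import *
c=dict(np.load('s5.npz')); a=np.radians(9.6); o=np.array([569.7,177.5]); e=np.array([np.cos(a),np.sin(a)]); n=np.array([-e[1],e[0]])
def sf(uv,h):
    q=cast(c,uv,h)[:,:2]-o; return np.round(np.c_[q@e,q@n],1).tolist()
I=c['frame']; hsv=cv2.cvtColor(I,cv2.COLOR_RGB2HSV).astype(int); R=np.zeros(I.shape[:2],bool); R[190:212,250:265]=1
b=biggest(R&(hsv[...,0]>100)&(hsv[...,0]<130)&(hsv[...,1]>100)); k=np.argwhere(b)[:,::-1]
print('blue',k.mean(0),k.min(0),k.max(0),[sf([k.mean(0)],z) for z in(44,56)])
f=lambda p:[[190+x/7-.43,145+y/7-.43] for x,y in p]
print('carrier top left front/tail',sf(f([(318,402),(430,473),(560,440)]),39.4))
print('rail outer top pts',sf(f([(200,390),(300,450),(385,515)]),22)); print('stage near corners',sf(f([(378,545),(590,462)]),14),sf(f([(80,345)]),14))
# local depth of the carrier and the rails
P=pts(c)
for u,v in((247,210),(255,208),(265,206)): print(np.round(P[v,u],0), sf([[u,v]],39.4))
```

```text
blue [257.5 202.5] [257 199] [258 206] [[[-99.6, -16.7]], [[-119.1, -0.9]]]
carrier top left front/tail [[-41.4, 33.9], [-134.4, 38.1], [-145.9, -30.0]]
rail outer top pts [[37.0, 50.8], [-49.5, 50.7], [-127.7, 59.0]]
stage near corners [[-136.5, 69.8], [-134.4, -59.4]] [[138.2, 60.3]]
[453. 196.  38.] [[-114.4, 38.8]]
[449. 168.  40.] [[-119.3, 9.7]]
[447. 131.  40.] [[-128.4, -25.2]]
```

servo_tool --motion '[[[0,0,-0.008,0,0,0,1],[0,0,-0.014,0,0,0,1],[0,0,-0.02,0,0,0,1],[0,0,-0.024,0,0,0,1],[0,0,-0.024,0,0,0,1]]]'

```text
clock: 5.2
eef_pos: [461.2, 158.2, 31.7]
eef_rot: [3.142, 0.0, 0.169]
wrist_force: [0.1, -1.3, -0.1]
finger_gap: 13.8
finger_force: 45.0
```

servo_tool --motion '[[[0,0,-0.001,0,0,0,1],[0,0,-0.002,0,0,0,1],[0,0,-0.002,0,0,0,1]]]'

```text
clock: 5.5
eef_pos: [461.3, 158.3, 31.0]
eef_rot: [-3.142, -0.0, 0.169]
wrist_force: [1.1, 0.5, -1.3]
finger_gap: 13.5
finger_force: 45.0
```

```bash
cat > st.py <<'E'
from h import *
s=manip.read_state(); print({k:np.round(s[k],3).tolist() for k in('clock','eef_pos','eef_rot','wrist_force','moment','finger_gap')})
a=np.radians(9.6); o=np.array([569.7,177.5]); d=s['eef_pos'][:2]-o; e=np.array([np.cos(a),np.sin(a)]); n=np.array([-e[1],e[0]])
print('stage frame tcp',np.round([d@e,d@n],1),'force along/lat',np.round([s['wrist_force'][:2]@e,s['wrist_force'][:2]@n],1))
E
python3 st.py
```

```text
{'clock': 5.5, 'eef_pos': [461.325, 158.269, 30.97], 'eef_rot': [-3.142, -0.0, 0.169], 'wrist_force': [1.057, 0.526, -1.313], 'moment': [0.052, 0.03, -0.046], 'finger_gap': 13.546}
stage frame tcp [-110.1   -0.9] force along/lat [1.1 0.3]
```

servo_tool --motion '[[[0,0.001,-0.001,0,0,0,1],[0,0.001,-0.002,0,0,0,1],[0,0.001,-0.002,0,0,0,1]]]'

```text
clock: 5.8
eef_pos: [461.4, 158.9, 30.2]
eef_rot: [-3.142, -0.0, 0.169]
wrist_force: [-0.3, -0.0, 2.7]
finger_gap: 13.3
finger_force: 45.0
```

```bash
python3 st.py
```

```text
{'clock': 5.8, 'eef_pos': [461.43, 158.858, 30.185], 'eef_rot': [-3.142, -0.0, 0.169], 'wrist_force': [-0.273, -0.032, 2.68], 'moment': [0.049, 0.165, -0.021], 'finger_gap': 13.273}
stage frame tcp [-109.9   -0.3] force along/lat [-0.3  0. ]
```

The carrier rests on the deck, centred, with about 3 N of contact. I start sliding along the stage's +x.

servo_tool --motion '[[[0.006,0.001,0,0,0,0,1],[0.012,0.002,0,0,0,0,1],[0.018,0.003,0,0,0,0,1],[0.024,0.004,0,0,0,0,1],[0.03,0.005,0,0,0,0,1],[0.036,0.006,0,0,0,0,1],[0.042,0.007,0,0,0,0,1],[0.048,0.008,0,0,0,0,1],[0.054,0.009,0,0,0,0,1],[0.059,0.01,0,0,0,0,1]]]'

```text
clock: 6.8
eef_pos: [491.2, 163.8, 30.2]
eef_rot: [-3.142, -0.0, 0.169]
wrist_force: [-2.6, -0.7, 5.4]
finger_gap: 13.4
finger_force: 45.0
```

```bash
python3 st.py
```

```text
{'clock': 6.8, 'eef_pos': [491.241, 163.838, 30.177], 'eef_rot': [-3.142, -0.0, 0.169], 'wrist_force': [-2.622, -0.666, 5.379], 'moment': [-0.083, 0.532, -0.009], 'finger_gap': 13.425}
stage frame tcp [-79.6  -0.4] force along/lat [-2.7 -0.2]
```

servo_tool --motion '[[[0.003,0.0005,0.0005,0,0,0,1],[0.006,0.001,0.0005,0,0,0,1],[0.009,0.0015,0.0005,0,0,0,1],[0.012,0.002,0.0005,0,0,0,1],[0.015,0.0025,0.0005,0,0,0,1],[0.018,0.003,0.0005,0,0,0,1],[0.02,0.0034,0.0005,0,0,0,1]]]'

```text
clock: 7.5
eef_pos: [500.9, 165.5, 30.2]
eef_rot: [3.142, 0.0, 0.169]
wrist_force: [-0.9, -1.1, 2.7]
finger_gap: 13.7
finger_force: 45.0
```

```bash
python3 st.py
```

```text
{'clock': 7.5, 'eef_pos': [500.885, 165.48, 30.155], 'eef_rot': [3.142, 0.0, 0.169], 'wrist_force': [-0.888, -1.094, 2.74], 'moment': [-0.054, 0.212, -0.008], 'finger_gap': 13.698}
stage frame tcp [-69.9  -0.4] force along/lat [-1.1 -0.9]
```

servo_tool --motion '[[[0.002,0.0003,0,0,0,0,1],[0.004,0.0007,0,0,0,0,1],[0.006,0.001,0,0,0,0,1],[0.008,0.0014,0,0,0,0,1],[0.01,0.0017,0,0,0,0,1],[0.012,0.002,0,0,0,0,1]]]'

```text
clock: 8.1
eef_pos: [506.8, 166.5, 30.2]
eef_rot: [-3.142, 0.0, 0.169]
wrist_force: [-1.0, -0.2, 1.5]
finger_gap: 14.1
finger_force: 45.0
```

servo_tool --motion '[[[0.002,0.0003,0,0,0,0,1],[0.004,0.0007,0,0,0,0,1],[0.006,0.001,0,0,0,0,1],[0.008,0.0014,0,0,0,0,1],[0.01,0.0017,0,0,0,0,1],[0.012,0.002,0,0,0,0,1]]]'

```text
clock: 8.7
eef_pos: [512.6, 167.4, 30.2]
eef_rot: [3.142, 0.001, 0.169]
wrist_force: [-5.3, -0.5, 4.7]
finger_gap: 13.8
finger_force: 45.0
```

servo_tool --motion '[[[0.002,0.0003,0,0,0,0,1],[0.004,0.0007,0,0,0,0,1],[0.006,0.001,0,0,0,0,1],[0.008,0.0014,0,0,0,0,1]]]'

```text
clock: 9.1
eef_pos: [516.6, 168.1, 30.2]
eef_rot: [3.142, 0.001, 0.169]
wrist_force: [-5.5, -1.2, 5.1]
finger_gap: 13.4
finger_force: 45.0
```

```bash
python3 st.py
```

```text
{'clock': 9.1, 'eef_pos': [516.647, 168.133, 30.166], 'eef_rot': [3.142, 0.001, 0.169], 'wrist_force': [-5.518, -1.151, 5.105], 'moment': [-0.191, 0.952, 0.065], 'finger_gap': 13.428}
stage frame tcp [-53.9  -0.4] force along/lat [-5.6 -0.2]
```

servo_tool --motion '[[[0.002,0.0003,0,0,0,0,1],[0.004,0.0007,0,0,0,0,1],[0.006,0.001,0,0,0,0,1],[0.008,0.0014,0,0,0,0,1]]]'

```text
clock: 9.5
eef_pos: [520.6, 168.8, 30.2]
eef_rot: [3.142, 0.001, 0.169]
wrist_force: [-5.6, -1.7, 5.8]
finger_gap: 13.6
finger_force: 45.0
```

servo_tool --motion '[[[0.002,0.0003,0,0,0,0,1],[0.004,0.0007,0,0,0,0,1],[0.006,0.001,0,0,0,0,1],[0.008,0.0014,0,0,0,0,1]]]'

```text
clock: 9.9
eef_pos: [524.7, 169.5, 30.2]
eef_rot: [3.142, 0.0, 0.169]
wrist_force: [-3.9, -1.0, 3.7]
finger_gap: 13.8
finger_force: 45.0
```

```bash
python3 st.py
python3 - <<'E'
from h import *
c=grab('top'); cv2.imwrite('pics/t6.png',cv2.resize(c['frame'][150:200,205:265][...,::-1],None,fx=10,fy=10,interpolation=cv2.INTER_CUBIC)); np.savez('top2.npz',**c)
E
```

```text
{'clock': 9.9, 'eef_pos': [524.742, 169.541, 30.182], 'eef_rot': [3.142, 0.0, 0.169], 'wrist_force': [-3.94, -1.022, 3.676], 'moment': [-0.12, 0.604, -0.005], 'finger_gap': 13.832}
stage frame tcp [-45.7  -0.4] force along/lat [-4.1 -0.4]
```

View pics/t6.png

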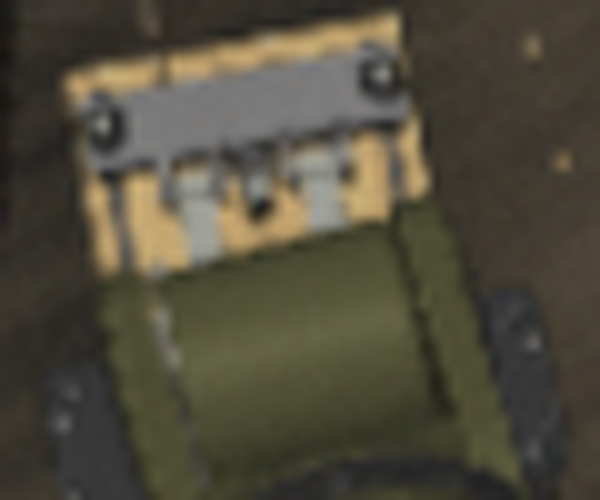

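The arm hides the carrier, but the plunger tip at (258,205) is still untouched. The force trace shows the bevel climb is over, so I continue.

servo_tool --motion '[[[0.002,0.0003,0,0,0,0,1],[0.004,0.0007,0,0,0,0,1],[0.006,0.001,0,0,0,0,1],[0.008,0.0014,0,0,0,0,1],[0.01,0.0017,0,0,0,0,1],[0.012,0.002,0,0,0,0,1]]]'

```text
clock: 10.55
eef_pos: [530.9, 170.6, 30.2]
eef_rot: [-3.142, 0.0, 0.169]
wrist_force: [-3.8, -0.4, 3.8]
finger_gap: 13.8
finger_force: 45.0
```

```bash
python3 st.py
```

```text
{'clock': 10.55, 'eef_pos': [530.881, 170.598, 30.181], 'eef_rot': [-3.142, 0.0, 0.169], 'wrist_force': [-3.846, -0.388, 3.789], 'moment': [-0.06, 0.641, -0.048], 'finger_gap': 13.811}
stage frame tcp [-39.4  -0.3] force along/lat [-3.9  0.3]
```

servo_tool --motion '[[[0.002,0.0003,0,0,0,0,1],[0.004,0.0007,0,0,0,0,1],[0.006,0.001,0,0,0,0,1]]]'

```text
clock: 10.85
eef_pos: [533.9, 171.1, 30.2]
eef_rot: [-3.142, 0.0, 0.169]
wrist_force: [-4.0, -0.9, 2.7]
finger_gap: 13.4
finger_force: 45.0
```

```bash
python3 st.py
```

```text
{'clock': 10.85, 'eef_pos': [533.869, 171.088, 30.18], 'eef_rot': [-3.142, 0.0, 0.169], 'wrist_force': [-3.974, -0.872, 2.678], 'moment': [-0.086, 0.569, -0.023], 'finger_gap': 13.424}
stage frame tcp [-36.4  -0.3] force along/lat [-4.1 -0.2]
```

Steady 4 N drag. From here I go in 2 mm steps.

servo_tool --motion '[[[0.001,0.0002,0,0,0,0,1],[0.002,0.0003,0,0,0,0,1],[0.003,0.0005,0,0,0,0,1],[0.004,0.0007,0,0,0,0,1]]]'

```text
clock: 11.25
eef_pos: [535.8, 171.4, 30.2]
eef_rot: [3.142, 0.0, 0.169]
wrist_force: [-3.5, -0.7, 3.5]
finger_gap: 13.6
finger_force: 45.0
```

servo_tool --motion '[[[0.001,0.0002,0,0,0,0,1],[0.002,0.0003,0,0,0,0,1],[0.003,0.0005,0,0,0,0,1]]]'

```text
clock: 11.55
eef_pos: [537.3, 171.7, 30.2]
eef_rot: [3.142, 0.0, 0.169]
wrist_force: [-3.9, 0.3, 2.1]
finger_gap: 14.1
finger_force: 45.0
```

servo_tool --motion '[[[0.001,0.0002,0,0,0,0,1],[0.002,0.0003,0,0,0,0,1],[0.003,0.0005,0,0,0,0,1]]]'

```text
clock: 11.85
eef_pos: [538.8, 171.9, 30.2]
eef_rot: [-3.142, 0.0, 0.169]
wrist_force: [-3.2, -0.9, 2.0]
finger_gap: 13.8
finger_force: 45.0
```

servo_tool --motion '[[[0.001,0.0002,0,0,0,0,1],[0.002,0.0003,0,0,0,0,1],[0.003,0.0005,0,0,0,0,1]]]'

```text
clock: 12.15
eef_pos: [540.3, 172.2, 30.2]
eef_rot: [-3.142, -0.0, 0.169]
wrist_force: [-2.7, -0.7, 1.8]
finger_gap: 13.9
finger_force: 45.0
```

servo_tool --motion '[[[0.001,0.0002,0,0,0,0,1],[0.002,0.0003,0,0,0,0,1],[0.003,0.0005,0,0,0,0,1]]]'

```text
clock: 12.45
eef_pos: [542.0, 172.4, 30.2]
eef_rot: [-3.142, -0.0, 0.169]
wrist_force: [-1.0, 0.1, 2.1]
finger_gap: 13.7
finger_force: 45.0
```

servo_tool --motion '[[[0.001,0.0002,0,0,0,0,1],[0.002,0.0003,0,0,0,0,1]]]'

```text
clock: 12.65
eef_pos: [542.8, 172.6, 30.2]
eef_rot: [3.142, 0.0, 0.169]
wrist_force: [-3.0, -0.5, 2.3]
finger_gap: 13.3
finger_force: 45.0
```

```bash
python3 st.py
```

```text
{'clock': 12.65, 'eef_pos': [542.795, 172.57, 30.16], 'eef_rot': [3.142, 0.0, 0.169], 'wrist_force': [-3.009, -0.515, 2.336], 'moment': [-0.053, 0.38, 0.006], 'finger_gap': 13.297}
stage frame tcp [-27.4  -0.4] force along/lat [-3.1 -0. ]
```

servo_tool --motion '[[[0.001,0.0002,0,0,0,0,1],[0.002,0.0003,0,0,0,0,1],[0.002,0.0003,0,0,0,0,1]]]'

```text
clock: 12.95
eef_pos: [543.8, 172.7, 30.2]
eef_rot: [-3.142, 0.0, 0.169]
wrist_force: [-1.7, 0.4, 1.6]
finger_gap: 14.3
finger_force: 45.0
```

```bash
python3 st.py
```

```text
{'clock': 12.95, 'eef_pos': [543.791, 172.733, 30.189], 'eef_rot': [-3.142, 0.0, 0.169], 'wrist_force': [-1.654, 0.426, 1.64], 'moment': [-0.081, 0.387, -0.032], 'finger_gap': 14.288}
stage frame tcp [-26.3  -0.4] force along/lat [-1.6  0.7]
```

servo_tool --motion '[[[0.001,0.0002,0,0,0,0,1],[0.002,0.0003,0,0,0,0,1],[0.002,0.0003,0,0,0,0,1]]]'

```text
clock: 13.25
eef_pos: [544.4, 172.9, 30.2]
eef_rot: [-3.142, 0.001, 0.169]
wrist_force: [-5.1, -1.9, 4.9]
finger_gap: 13.4
finger_force: 45.0
```

```bash
python3 st.py
```

```text
{'clock': 13.25, 'eef_pos': [544.442, 172.862, 30.194], 'eef_rot': [-3.142, 0.001, 0.169], 'wrist_force': [-5.13, -1.878, 4.924], 'moment': [-0.175, 0.984, 0.036], 'finger_gap': 13.429}
stage frame tcp [-25.7  -0.4] force along/lat [-5.4 -1. ]
```

servo_tool --motion '[[[0.001,0.0002,0,0,0,0,1],[0.002,0.0003,0,0,0,0,1],[0.002,0.0003,0,0,0,0,1]]]'

```text
clock: 13.55
eef_pos: [545.0, 173.0, 30.2]
eef_rot: [3.142, 0.002, 0.169]
wrist_force: [-9.8, -1.7, 6.7]
finger_gap: 13.2
finger_force: 45.0
```

```bash
python3 st.py
```

```text
{'clock': 13.55, 'eef_pos': [545.027, 172.952, 30.184], 'eef_rot': [3.142, 0.002, 0.169], 'wrist_force': [-9.762, -1.692, 6.676], 'moment': [-0.273, 1.562, -0.051], 'finger_gap': 13.22}
stage frame tcp [-25.1  -0.4] force along/lat [-9.9 -0. ]
```

The resistance is rising now. I check the clip tips' height numerically in the scene view, comparing it with the view before insertion.

```bash
cat > clip.py <<'E'
from h import *
import sys
def tips(c):
    I=c['frame'].astype(float); red=np.clip(I[...,0]-0.5*I[...,1]-0.5*I[...,2]-25,0,None); hsv=cv2.cvtColor(c['frame'],cv2.COLOR_RGB2HSV)
    red[(hsv[...,0]>7)&(hsv[...,0]<172)]=0
    R=np.zeros_like(red); R[185:203,216:246]=1; red*=R
    n,l,s,ce=cv2.connectedComponentsWithStats((red>0).astype(np.uint8))
    out=[]
    for i in range(1,n):
        m=l==i
        if s[i,4]>2: k=np.argwhere(m)[:,::-1]; w=red[m]; out.append((np.round((k*w[:,None]).sum(0)/w.sum(),2).tolist(),int(s[i,4])))
    return out
print('rest',tips(dict(np.load('s5.npz'))))
c=grab('scene'); np.savez(sys.argv[1],**c); print('now',tips(c))
E
python3 clip.py s7.npz
python3 - <<'E'
import numpy as np,cv2
a,b=[np.load(f)['frame'][178:218,210:260,::-1] for f in('s5.npz','s7.npz')]
cv2.imwrite('pics/cmp7.png',cv2.resize(np.hstack([a,b]),None,fx=8,fy=8,interpolation=cv2.INTER_CUBIC))
E
```

```text
rest []
now [([227.05, 196.0], 4)]
```

View pics/cmp7.png

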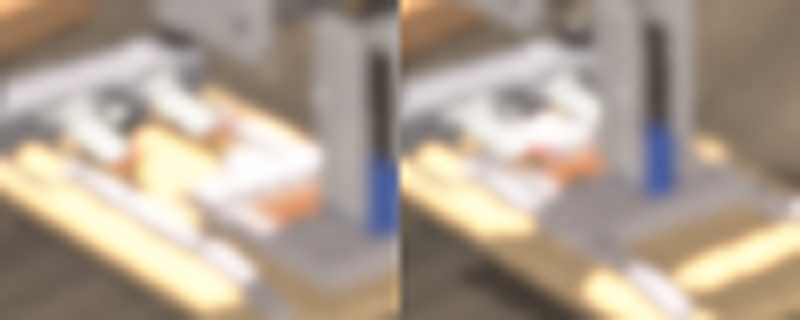

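Left half is before insertion, right half is now. The left red tip, at (122,158) before and (137+400,150) now, sits beside the brown sample, so the noses are at or in the groove. I push slightly further and then check.

servo_tool --motion '[[[0.001,0.0002,0.0005,0,0,0,1],[0.001,0.0002,0.0005,0,0,0,1],[0.001,0.0002,0.0005,0,0,0,1]]]'

```text
clock: 13.9
eef_pos: [545.3, 173.0, 30.2]
eef_rot: [3.142, 0.002, 0.169]
wrist_force: [-9.2, -2.1, 5.3]
finger_gap: 14.1
finger_force: 45.0
```

```bash
python3 st.py
```

```text
{'clock': 13.9, 'eef_pos': [545.334, 172.986, 30.193], 'eef_rot': [3.142, 0.002, 0.169], 'wrist_force': [-9.194, -2.073, 5.283], 'moment': [-0.283, 1.504, -0.001], 'finger_gap': 14.135}
stage frame tcp [-24.8  -0.4] force along/lat [-9.4 -0.5]
```

servo_tool --motion '[[[0.001,0.0002,0,0,0,0,1],[0.001,0.0002,0,0,0,0,1],[0.001,0.0002,0,0,0,0,1]]]'

```text
clock: 14.2
eef_pos: [545.7, 173.1, 30.2]
eef_rot: [3.141, 0.003, 0.169]
wrist_force: [-10.3, -2.1, 5.8]
finger_gap: 13.8
finger_force: 45.0
```

```bash
python3 st.py
```

```text
{'clock': 14.2, 'eef_pos': [545.747, 173.074, 30.194], 'eef_rot': [3.141, 0.003, 0.169], 'wrist_force': [-10.258, -2.147, 5.777], 'moment': [-0.292, 1.735, -0.022], 'finger_gap': 13.837}
stage frame tcp [-24.4  -0.4] force along/lat [-10.5  -0.4]
```

servo_tool --motion '[[[0.001,0.0002,0,0,0,0,1],[0.001,0.0002,0,0,0,0,1],[0.001,0.0002,0,0,0,0,1]]]'

```text
clock: 14.5
eef_pos: [546.1, 173.1, 30.2]
eef_rot: [3.141, 0.003, 0.169]
wrist_force: [-11.3, -1.4, 7.2]
finger_gap: 13.4
finger_force: 45.0
```

```bash
python3 st.py
```

```text
{'clock': 14.5, 'eef_pos': [546.125, 173.132, 30.176], 'eef_rot': [3.141, 0.003, 0.169], 'wrist_force': [-11.258, -1.359, 7.227], 'moment': [-0.278, 1.882, 0.026], 'finger_gap': 13.445}
stage frame tcp [-24.   -0.4] force along/lat [-11.3   0.5]
```

The slope is now about 2 N/mm, so this is the soft stop at roughly 8 N net of drag. To test whether the clips snapped down, I pull back gently and see if they hold.

servo_tool --motion '[[[-0.001,-0.0002,0,0,0,0,1],[-0.002,-0.0003,0,0,0,0,1],[-0.003,-0.0005,0,0,0,0,1],[-0.004,-0.0007,0,0,0,0,1],[-0.005,-0.0008,0,0,0,0,1]]]'

```text
clock: 15.0
eef_pos: [544.6, 172.9, 30.2]
eef_rot: [3.142, 0.001, 0.169]
wrist_force: [-3.9, -0.8, -0.7]
finger_gap: 13.8
finger_force: 45.0
```

```bash
python3 st.py
```

```text
{'clock': 15.0, 'eef_pos': [544.56, 172.862, 30.219], 'eef_rot': [3.142, 0.001, 0.169], 'wrist_force': [-3.877, -0.779, -0.696], 'moment': [-0.111, 0.626, -0.001], 'finger_gap': 13.771}
stage frame tcp [-25.6  -0.4] force along/lat [-4.  -0.1]
```

servo_tool --motion '[[[-0.001,-0.0002,0,0,0,0,1],[-0.002,-0.0003,0,0,0,0,1],[-0.003,-0.0005,0,0,0,0,1]]]'

```text
clock: 15.3
eef_pos: [544.2, 172.8, 30.6]
eef_rot: [-3.141, -0.002, 0.169]
wrist_force: [6.3, 2.0, -5.1]
finger_gap: 13.2
finger_force: 45.0
```

```bash
python3 st.py
```

```text
{'clock': 15.3, 'eef_pos': [544.183, 172.821, 30.612], 'eef_rot': [-3.141, -0.002, 0.169], 'wrist_force': [6.287, 2.041, -5.098], 'moment': [0.177, -1.169, 0.017], 'finger_gap': 13.236}
stage frame tcp [-25.9  -0.4] force along/lat [6.5 1. ]
```

The clips hold against a 6.5 N pull with no yaw moment, so both have snapped. I ease back to neutral, release and retreat upward.

servo_tool --motion '[[[0.002,0.0003,0,0,0,0,1],[0.002,0.0003,0,0,0,0,1],[0.002,0.0003,0,0,0,0,0.6],[0.002,0.0003,0,0,0,0,0.6],[0.002,0.0003,0,0,0,0,0.6],[0.002,0.0003,0,0,0,0,0.6],[0.002,0.0003,0,0,0,0,0.6]]]'

```text
clock: 16.0
eef_pos: [544.3, 172.8, 30.5]
eef_rot: [3.142, -0.0, 0.169]
wrist_force: [-0.4, -0.7, 0.1]
finger_gap: 37.8
finger_force: 0.0
```

```bash
python3 st.py
```

```text
{'clock': 16.0, 'eef_pos': [544.337, 172.826, 30.495], 'eef_rot': [3.142, -0.0, 0.169], 'wrist_force': [-0.366, -0.67, 0.137], 'moment': [-0.009, -0.003, -0.04], 'finger_gap': 37.763}
stage frame tcp [-25.8  -0.4] force along/lat [-0.5 -0.6]
```

Next I lift straight up, then move back towards the right for a clear look.

servo_tool --motion '[[[0,0,0.04,0,0,0,0.6],[0,0,0.12,0,0,0,0.6],[0,0,0.2,0,0,0,0.6],[0,0,0.3,0,0,0,0.6],[-0.1,-0.1,0.35,0,0,0,0.6],[-0.2,-0.3,0.35,0,0,0,0.6],[-0.3,-0.5,0.35,0,0,0,0.6],[-0.3,-0.6,0.35,0,0,0,0.6],[-0.3,-0.7,0.35,0,0,0,0.6],[-0.3,-0.7,0.35,0,0,0,0.6]]]'

```text
clock: 17.0
eef_pos: [417.2, -92.6, 204.5]
eef_rot: [3.141, -0.001, 0.17]
wrist_force: [0.1, 0.4, 0.4]
finger_gap: 37.6
finger_force: 0.0
```

Run:
```python
from h import *
s=manip.read_state(); print(s['clock'],s['eef_pos'])
t=grab('top'); c=grab('scene')
A=cv2.resize(t['frame'][150:225,205:265][...,::-1],(400,500),interpolation=cv2.INTER_CUBIC); B=cv2.resize(c['frame'][170:220,200:240][...,::-1],(400,500),interpolation=cv2.INTER_CUBIC)
cv2.imwrite('pics/end.png',np.hstack([A,B]))
a=np.radians(9.6); o=np.array([569.7,177.5]); e=np.array([np.cos(a),np.sin(a)]); n=np.array([-e[1],e[0]])
hsv=cv2.cvtColor(t['frame'],cv2.COLOR_RGB2HSV).astype(int); R=np.zeros(hsv.shape[:2],bool); R[165:225,215:255]=1
b=biggest(R&(hsv[...,0]>100)&(hsv[...,0]<125)&(hsv[...,1]>110)); q=cast(t,[np.argwhere(b)[:,::-1].mean(0)],41)[0,:2]-o; print('grip stage',q@e,q@n, rect(t,b,41)['pca'])
r=R&((hsv[...,0]<8)|(hsv[...,0]>172))&(hsv[...,1]>110); k=np.argwhere(r)[:,::-1]; q=cast(t,k,25)[:,:2]-o; Y=q@n
for sg in(1,-1): print('tip',np.round([(q@e)[sg*Y>12].mean(),Y[sg*Y>12].mean()],1),(sg*Y>12).sum())
```

```text
17.0 [417.22229419 -92.60696023 204.51124237]
grip stage -24.42520478330989 -1.05419956792846 9.9
tip [23.1 23.5] 10
tip [ 22.7 -24.2] 12
```

View pics/end.png

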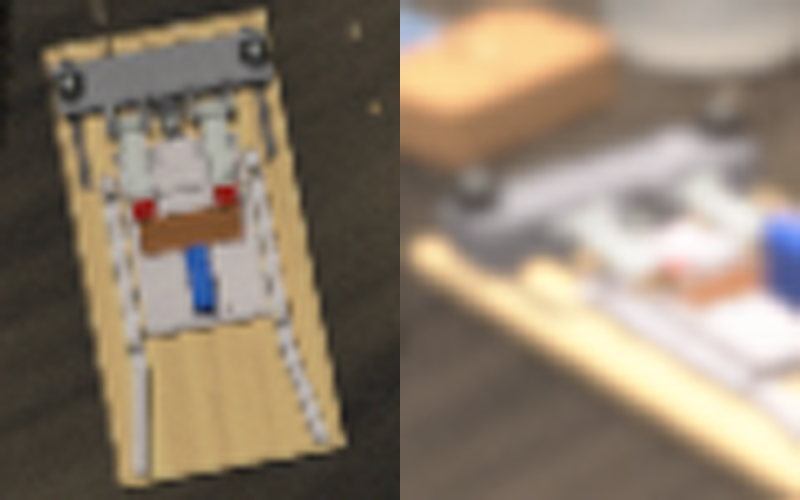

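The final view shows the carrier flat and parallel between the rails. Both red tips, at (145,208) and (227,195), lie symmetrically just ahead of the brown sample, over the groove. The arm is clear, so I hand in.

```bash
python3 -c "
from cell import manip
print(manip.sign_off())"
```

```text
the job is handed in; nothing more can be done
None
```

I slid the carrier under both clips until they appeared to snap into the groove (they held a 6.5 N pull-back), then released it in the stage and handed the job in at about 17 s. Sign-off returned no verdict.

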